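# Unstack the moulded chocolates into their packing trays

### The job

The finished chocolates were piled up to save room: take the piles apart from the top, one chocolate at a time, and set each one down flat and straight, gold flecks up, in the packing tray of its own shape, without dropping any. Leave the little jar and the ring cutter where they are.

Things in the scene. Friction and masses are not known exactly. Their poses are not given: they have to be found in the camera images.
- choc_bar: Dark chocolate with gold flecks on top, 24 mm high, rigid. Origin at the centre of its underside, z up out of the flecked top. Rectangular bar, 110 mm along its x by 56 mm along its y, about 0.18 kg. Lies on the bench; at the start either the disc or the square lies on it.
- choc_disc: Dark chocolate with gold flecks on top, 24 mm high, rigid. Origin at the centre of its underside, z up out of the flecked top. Round disc, 58 mm across, about 0.08 kg. At the start it lies on the bar or on a plain 24 mm thick white marble tile, and the hexagon lies on top of it.
- choc_square: Dark chocolate with gold flecks on top, 24 mm high, rigid. Origin at the centre of its underside, z up out of the flecked top. Square, 50 x 50 mm, sides along its x and y, about 0.075 kg. At the start it lies on whichever of the bar and the 24 mm thick marble tile the disc is not on.
- choc_hex: Dark chocolate with gold flecks on top, 24 mm high, rigid. Origin at the centre of its underside, z up out of the flecked top. Small regular hexagon, 32 mm across flats, its x axis normal to a pair of flats, about 0.03 kg. At the start it lies on top of the disc.
- tray_bar: Shallow kraft-card packing tray fixed to the bench. Origin at the centre of its underside on the bench, z up. Floor 2 mm thick (a piece lying in it has its underside 2 mm above the origin), rim 5 mm high over the bench and 2.5 mm thick, inside 9 mm larger than its chocolate all round. Oblong: inside 128 mm along its x by 74 mm along its y.
- tray_disc: Shallow kraft-card packing tray fixed to the bench. Origin at the centre of its underside on the bench, z up. Floor 2 mm thick (a piece lying in it has its underside 2 mm above the origin), rim 5 mm high over the bench and 2.5 mm thick, inside 9 mm larger than its chocolate all round. Round: inside 76 mm across.
- tray_square: Shallow kraft-card packing tray fixed to the bench. Origin at the centre of its underside on the bench, z up. Floor 2 mm thick (a piece lying in it has its underside 2 mm above the origin), rim 5 mm high over the bench and 2.5 mm thick, inside 9 mm larger than its chocolate all round. Square: inside 68 x 68 mm, sides along its x and y.
- tray_hex: Shallow kraft-card packing tray fixed to the bench. Origin at the centre of its underside on the bench, z up. Floor 2 mm thick (a piece lying in it has its underside 2 mm above the origin), rim 5 mm high over the bench and 2.5 mm thick, inside 9 mm larger than its chocolate all round. Hexagonal: inside 50 mm across flats, its x axis normal to a pair of flats.
- gold_jar: Small loose upright jar, 42 mm across and 50 mm high, origin at the centre of its underside. A bystander, to be left where it is.
- ring_cutter: Loose stainless ring cutter (a short open tube) standing upright, 36 mm across and 35 mm high, origin at the centre of its underside. A bystander, to be left where it is.
Things that resemble listed ones, but are neither listed nor needed, are in the scene too. What is shaped like the choc_disc but green or red is not meant.

How it is judged:
At the end, for the whole second after the job is handed in: Each chocolate rests flat in the tray of its own shape, flecks up: centre within 14 mm of the tray's centre, tilt under 0.08 rad, underside under 4.5 mm above the bench; the bar within 0.2 rad of its tray's direction, the square's sides within 0.3 rad of its tray's sides (horizontal distance between choc_bar and tray_bar below 0.014 m and z of choc_bar in the frame of tray_bar between 0 and 0.0045 m and angle between each of choc_bar, choc_disc, choc_square, choc_hex's own z axis and vertical below 0.08 rad and linear speed of each of choc_bar, choc_disc, choc_square, choc_hex below 0.01 m/s and horizontal distance between choc_disc and tray_disc below 0.014 m and z of choc_disc in the frame of tray_disc between 0 and 0.0045 m and horizontal distance between choc_square and tray_square below 0.014 m and z of choc_square in the frame of tray_square between 0 and 0.0045 m and horizontal distance between choc_hex and tray_hex below 0.014 m and z of choc_hex in the frame of tray_hex between 0 and 0.0045 m and angle between the x axis of choc_bar and the x axis of tray_bar, either way round below 0.2 rad and (angle between the x axis of choc_square and the x axis of tray_square, either way round below 0.3 rad or angle between the x axis of choc_square and the y axis of tray_square, either way round below 0.3 rad)); the robot touches nothing.
It fails at once if a chocolate falls freely by more than about 15 mm ((linear speed of choc_bar above 0.6 m/s and contact force between choc_bar and the fingers below 0.01 N) or (linear speed of choc_disc above 0.6 m/s and contact force between choc_disc and the fingers below 0.01 N) or (linear speed of choc_square above 0.6 m/s and contact force between choc_square and the fingers below 0.01 N) or (linear speed of choc_hex above 0.6 m/s and contact force between choc_hex and the fingers below 0.01 N)).
It fails at once if a chocolate is carried or pushed 30 mm away with another still on it ((contact force between choc_disc and choc_hex above 0.03 N and distance of choc_disc from where it was at the start of the episode above 0.03 m) or (contact force between choc_bar and choc_disc above 0.03 N and distance of choc_bar from where it was at the start of the episode above 0.03 m) or (contact force between choc_bar and choc_square above 0.03 N and distance of choc_bar from where it was at the start of the episode above 0.03 m)).
It fails at once if the jar is shifted by more than 20 mm or tipped (distance of gold_jar from where it was at the start of the episode above 0.02 m or angle between gold_jar's own z axis and vertical above 0.3 rad).
It fails at once if the ring cutter is shifted by more than 20 mm (distance of ring_cutter from where it was at the start of the episode above 0.02 m).
It also fails if it takes over 112 s, if anything falls off the work surface, if the arm or the gripper's body presses on something with over 40 N, if the wrist force passes 120 N, or if a joint passes its speed limit or range.

### The arm

A 6-joint arm with a two-finger parallel gripper is mounted at the origin on the work surface. World frame = base frame: x ahead of the robot, y to its left, z up, the work surface at z = 0. Lengths are in m, angles in rad, forces in N, time in s.
With the tool pointing down it reaches from about 0.35 to 0.975 m from the base axis. Payload 4.9 kg.
Tool frame: the origin (TCP) lies midway between the tips of the shut fingers; the grasp point (between the pads) lies 19 mm behind it (manip.hold_point_z is the distance from the TCP to the grasp point, in m); z points along the fingers, y is the line along which they close (so a half turn about z gives the same grasp; the last joint's range is limited). The gripper opens to 85 mm and grips with 20 to 120 N. Pads are 22 mm wide; open, the fingers measure 114 mm over their backs; the gripper's body (76 mm by 85 mm) begins 54 mm behind the grasp point. The pads swing forward as they close: fully open they stand 13 mm farther back than shut.
Start: joints at [-0.119, 0.053, 1.613, -0, 1.476, -0.119], TCP at [0.625, 0, 0.231] pointing down, gripper open.
Joint ranges: [-3.01, 3.01], [-1.01, 2.22], [0.06, 2.58], [-1.02, 4.17], [0.09, 2.62], [-3.14, 3.14]. Speed limits (rad/s): [2.57, 2.57, 3.14, 3.14, 3.14, 3.14].

### API

Orientations are given as a unit quaternion [w, x, y, z].
In Python, from plant import manip gives the robot as it stands. The module is installed in compiled form; this text tells all that it offers.
- The arm moves only by the shell command python3 -m jog 'ROWS' [OPENING]. ROWS is JSON, one flat list of numbers, 6 for each row, row after row: the shift along the tool's x, y, z in units of 0.1 m (1.0 is 0.1 m), then the turn, a rotation vector about the tool's x, y, z in units of 180 degrees (1.0 is 180 degrees). A call has 1 to 8 rows; each row is the pose to reach, as a shift and turn from the pose commanded when the call began, along the tool's axes at that moment, turning the shorter way round; what a row does not reach only later rows make up. A row lasts 1/8 s, in which the tool goes at most 62.5 mm and 10.7 degrees, less where a joint would pass 70% of its speed; a pose out of reach is approached as far as the arm can. A call with a number of a shift or a turn outside -1 to 1 is refused whole. A call with a gripper value outside its range is refused whole. OPENING is the finger opening in mm, from 0 to 85.4, set as the call begins (- or left out, the last holds). The fingers move at their own pace and stop on an object; the grip force is fixed at half the most. Time passes only in rows, so rows that repeat a pose let the fingers close. It gives the time, the measured TCP pose, the force, the opening and the grip force at its end, in the units of the state.
- manip.state(): the state, without advancing time (a new reading comes with each control period).
- manip.grab_frame(name): name is "scene" or "side" or "wrist"; returns a dict with "img" (400x640x3 uint8, blue, green, red), "z_map" (400x640 float32, m along the optical axis (not along the pixel's ray), 0 where there is no reading), "fx", "fy", "cx", "cy" (pixels), "distortion" ([k1, k2, p1, p2, k3] as OpenCV has them; the pictures are not rectified), "xyz" and "attitude" of the camera in the world; the wrist camera has in their place "T_tool_cam" (4x4, takes a point from camera to tool coordinates, whose origin is the TCP and whose axes are the flange's). Camera axes: x right, y up, looking along -z (the intrinsics and any distortion apply to the point x, -y, -z); pixel columns grow to the right and rows downward; lengths in m; the calibration is good to about 2 mm. A picture is of the moment at which its call begins: read the wrist's pose just before it.
- manip.job_done(): hands the job in; it is judged then, once.
The state is a dict: "time": time; "joint_pos": joint angles; "joint_vel": joint speeds; "joint_efforts": joint torques, N m; "tool_pos": TCP position; "tool_rot": TCP orientation; "contact_force": force on the tool from outside, world axes, zero at the start; "ft_torque": the same for the moment, N m; "gripper_width": opening from 0.0 (shut) to 1.0 (fully open); "grasp_force": force on a finger pad.
Only numpy, scipy, OpenCV 4.12 (cv2) and the standard library are available. Lean on these libraries where they do the work, as an engineer would, in place of code of your own. Each camera call takes 0.05 s, during which the arm holds its last target. There are 200 camera calls.

## Working session

There is one attempt and no reset: what is moved stays moved. The work goes in short steps, Python scripts to look and compute and a shell command to move; the robot and the scene stay as the last step left them, time stands still between calls to the robot, and variables do not carry over. Pictures are saved under pics/ and viewed, at most 14 in all, crops included, and the job is handed in when it is done.

```bash
mkdir -p pics; cat > h.py <<'E'
import numpy as np, cv2
from scipy.spatial.transform import Rotation as R
from plant import manip
def q2R(q): return R.from_quat([q[1],q[2],q[3],q[0]]).as_matrix()
def grab(name):
    s=manip.state(); f=manip.grab_frame(name)
    if name=="wrist":
        T=np.eye(4);T[:3,:3]=q2R(s["tool_rot"]);T[:3,3]=s["tool_pos"];T=T@np.array(f["T_tool_cam"])
    else:
        T=np.eye(4);T[:3,:3]=q2R(f["attitude"]);T[:3,3]=f["xyz"]
    f["T"]=T; return f
def cloud(f):
    K=np.array([[f["fx"],0,f["cx"]],[0,f["fy"],f["cy"]],[0,0,1]]);D=np.array(f["distortion"],float)
    v,u=np.mgrid[:400,:640]
    p=cv2.undistortPoints(np.stack([u,v],-1).reshape(-1,1,2).astype(float),K,D).reshape(400,640,2)
    z=f["z_map"]; P=np.stack([p[...,0]*z,-p[...,1]*z,-z],-1)
    W=P@f["T"][:3,:3].T+f["T"][:3,3]; W[z==0]=np.nan
    return W
def save(name):
    f=grab(name); return f,cloud(f)
E
python3 - <<'E'
from h import *
import pickle
for n in ["scene","side"]:
    f,W=save(n); cv2.imwrite(f"pics/{n}1.png",f["img"]); pickle.dump((f["img"],W),open(n+".pkl","wb")); print(n,f["xyz"],f["distortion"],f["fx"])
print(manip.state(), manip.hold_point_z)
E
```

```text
scene [1.15770474 0.78940574 1.03732408] [-0.04683535  0.          0.          0.          0.        ] 426.93211913052
side [ 0.35935955 -1.21887367  0.76812983] [0.00161706 0.         0.         0.         0.        ] 503.47267158611487
{'time': 0.1, 'joint_pos': array([-1.18995824e-01,  5.33325733e-02,  1.61416085e+00,  1.04514673e-06,
        1.47597400e+00, -1.18995727e-01]), 'joint_vel': array([ 0.00068161, -0.00184442, -0.00264621, -0.00072724, -0.00019198,
       -0.00079555]), 'joint_efforts': array([ 6.14647306e-04, -3.94903493e+01, -3.71363103e+01, -4.52310599e-05,
        3.99340541e-03, -4.17574097e-05]), 'tool_pos': array([6.24441725e-01, 7.00666797e-05, 2.30157587e-01]), 'tool_rot': array([-7.37154652e-04,  7.07106540e-01,  7.07106401e-01, -5.79047771e-04]), 'contact_force': array([ 0.09414649, -0.6030818 ,  0.64421531]), 'ft_torque': array([-0.01735211, -0.04495445, -0.05099406]), 'grasp_force': 0.0, 'gripper_width': 0.9981610778560174} 0.0187
```

View pics/scene1.png

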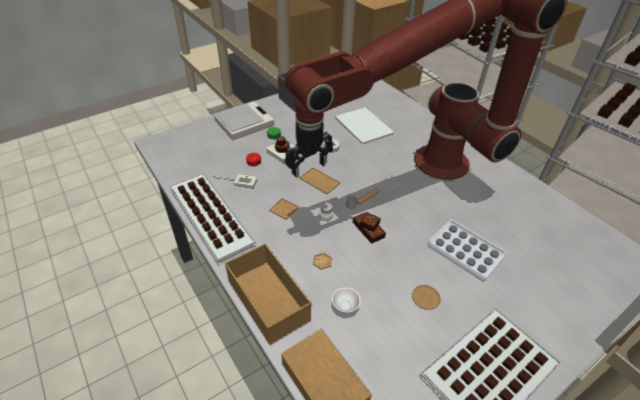

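View pics/side1.png

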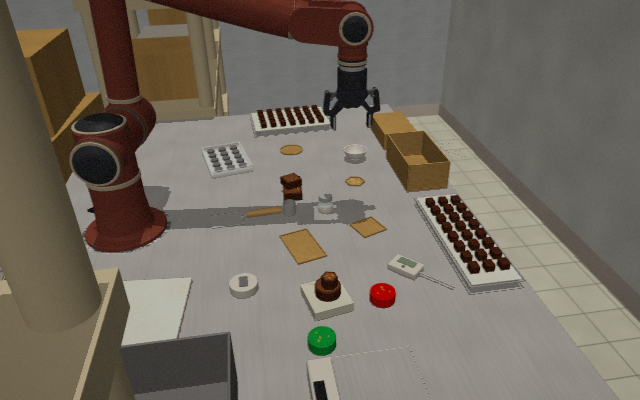

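Scene picture: the bar with the square on it is at (369,226), and the tile with disc and hexagon is at (282,147). The trays are bar (320,181), square (284,208), hex (322,261) and disc (427,297). In the side view the piles are at (291,187) and (327,290), with the ring cutter at (289,208) and the jar at (325,205).

What could be mistaken for the pieces: 
- The red disc, side (382,295), and the green disc, side (321,340). Neither is meant.
- The small moulded pralines on the white plates, scene (210,215) and (490,365).
- The open box (268,290) and the boards, which are kraft-coloured but are not trays.

I choose the two piles, and now I'll measure them.

```bash
python3 - <<'E'
from h import *
import pickle
D={n:pickle.load(open(n+".pkl","rb")) for n in ["scene","side"]}
seeds={"scene":dict(bar=(320,181),square=(284,208),hex=(322,261),disc=(427,297)),"side":dict(bar=(302,246),square=(369,227),hex=(355,181),disc=(291,150))}
for n,(im,W) in D.items():
    lab=cv2.cvtColor(im,cv2.COLOR_BGR2HSV)
    m=((lab[...,1]>90)&(lab[...,0]>8)&(lab[...,0]<28)&(lab[...,2]>90)&(W[...,2]<.03)).astype(np.uint8)
    c,l,st,_=cv2.connectedComponentsWithStats(m)
    for k,(u,v) in seeds[n].items():
        i=l[v,u]
        if i==0: print(n,k,lab[v,u],W[v,u]);continue
        p=W[l==i]; r=cv2.minAreaRect((p[:,:2]*1000).astype(np.float32)); print(n,k,st[i],np.round(np.nanmedian(p[:,2]),4),np.round(r[0],1),np.round(r[1],1),round(r[2],1))
    # tall dark things / others
    m=((W[...,2]>.012)&(W[...,2]<.11)&(W[...,0]>.3)&(W[...,0]<.9)&(abs(W[...,1])<.4)).astype(np.uint8)
    c,l,st,_=cv2.connectedComponentsWithStats(m)
    for i in range(1,c):
        if st[i][4]>40:
            p=W[l==i]; print(n,"tall",st[i],np.round(np.median(p,0),3),np.round(p.min(0),3),np.round(p.max(0),3))
im=D["side"][0]; a=cv2.resize(im[160:320,230:420],None,fx=4,fy=3.75,interpolation=cv2.INTER_CUBIC); cv2.imwrite("pics/crop1.png",a[:600,:800])
E
```

```text
scene bar [300 168  40  25 490] -0.001 [ 467.3 -166.2] [ 83.8 137.2] 14.2
scene square [270 199  28  20 307] -0.0008 [ 651.2 -111.9] [73.6 74.4] 23.5
scene hex [313 253  18  16 208] -0.0005 [671.8 143.6] [59.8 51.6] 54.0
scene disc [413 286  27  23 490] 0.0002 [500.1 415.4] [79.2 76.6] 71.6
scene tall [269 136  26  25 279] [ 0.511 -0.372  0.038] [ 0.445 -0.4    0.012] [ 0.543 -0.32   0.073]
scene tall [247 155  14   9  85] [ 0.618 -0.383  0.02 ] [ 0.588 -0.4    0.012] [ 0.642 -0.369  0.027]
scene tall [233 174  24  12 167] [ 0.698 -0.304  0.016] [ 0.657 -0.345  0.012] [ 0.74  -0.267  0.022]
scene tall [ 182  176   74   80 2158] [ 0.855 -0.183  0.022] [ 0.807 -0.399  0.013] [ 0.9   -0.013  0.044]
scene tall [346 188  33  19 183] [0.426 0.005 0.017] [ 0.327 -0.02   0.012] [0.469 0.021 0.036]
scene tall [320 203  12  16 163] [0.559 0.003 0.042] [ 0.533 -0.022  0.012] [0.573 0.017 0.052]
scene tall [352 212  34  29 548] [0.479 0.134 0.025] [0.434 0.062 0.012] [0.504 0.179 0.05 ]
scene tall [429 232  36  33 295] [0.331 0.333 0.017] [0.301 0.27  0.012] [0.359 0.4   0.026]
scene tall [ 238 
[... 934 characters left out ...]
tall [318 192  15  20 243] [ 0.547 -0.018  0.039] [ 0.528 -0.03   0.012] [0.57  0.014 0.055]
side tall [ 414  194   90   90 3207] [ 0.845 -0.251  0.03 ] [ 0.805 -0.4    0.015] [ 0.9   -0.014  0.047]
side tall [245 206  37  10 178] [ 0.374 -0.004  0.018] [ 0.323 -0.014  0.012] [0.424 0.012 0.024]
side tall [387 254  37  23 463] [ 0.693 -0.313  0.019] [ 0.651 -0.354  0.012] [ 0.735 -0.267  0.024]
side tall [239 273  19  23 348] [ 0.318 -0.318  0.023] [ 0.3   -0.345  0.012] [ 0.342 -0.276  0.028]
side tall [300 272  49  31 647] [ 0.477 -0.385  0.035] [ 0.436 -0.4    0.012] [ 0.537 -0.333  0.077]
side tall [369 283  26  14 168] [ 0.612 -0.389  0.026] [ 0.584 -0.4    0.012] [ 0.64  -0.372  0.03 ]
```

View pics/crop1.png

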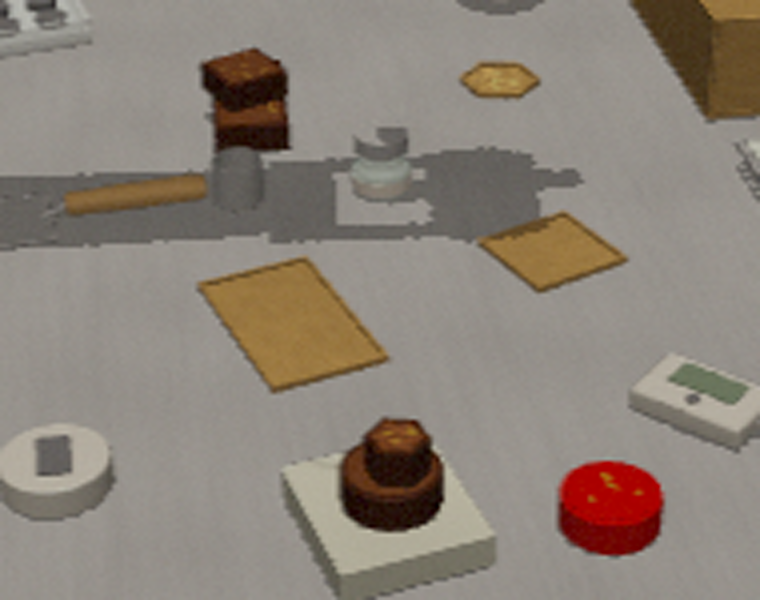

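The crop confirms it. Square on bar is at crop (250,100), hexagon on disc on the tile is at (395,450), and the red disc at (610,510) is excluded. The jar, at about (0.553,0), and the ring cutter, at about (0.448,0), stand next to the bar. I'll move over the tile pile and look from the wrist.

```bash
J="python3 -m jog"
python3 -m jog '[-0.45,-0.12,0,0,0,0, -0.9,-0.25,0,0,0,0]'
python3 -m jog '[-0.45,-0.12,0,0,0,0, -0.9,-0.25,0,0,0,0]'
python3 -m jog '[-0.45,-0.12,0,0,0,0, -0.9,-0.25,0,0,0,0]'
python3 -m jog '[-0.45,-0.12,0,0,0,0, -0.9,-0.25,0,0,0,0,-0.9,-0.25,0,0,0,0,-0.9,-0.25,0,0,0,0]'
python3 - <<'E'
from h import *
f,W=save("wrist"); print(np.round(f["T_tool_cam"],3)); cv2.imwrite("pics/w1.png",f["img"])
z=W[...,2]
for lo,hi in [(.016,.032),(.04,.056),(.064,.082)]:
    m=((z>lo)&(z<hi)).astype(np.uint8); c,l,st,_=cv2.connectedComponentsWithStats(m)
    for i in range(1,c):
        if st[i][4]>300:
            p=W[l==i]; r=cv2.minAreaRect((p[:,:2]*1000).astype(np.float32)); print(lo,st[i],np.round(np.median(p[:,2]),4),np.round(p[:,:2].mean(0)*1000,1),np.round(r[0],1),np.round(r[1],1),round(r[2],1))
E
```

```text
time: 0.35
tool_pos: [0.5994, -0.0905, 0.2306]
tool_rot: [-0.0, 0.707, 0.708, -0.0]
contact_force: [-0.5, -1.3, 0.2]
gripper_width: 1.0
grasp_force: 0.0
time: 0.6
tool_pos: [0.5742, -0.1812, 0.2307]
tool_rot: [-0.0, 0.707, 0.707, -0.0]
contact_force: [0.9, 0.2, 0.3]
gripper_width: 1.003
grasp_force: 0.0
time: 0.85
tool_pos: [0.5492, -0.2713, 0.2307]
tool_rot: [-0.0, 0.707, 0.707, -0.0]
contact_force: [0.2, -1.0, -0.2]
gripper_width: 0.998
grasp_force: 0.0
time: 1.35
tool_pos: [0.5248, -0.3595, 0.2306]
tool_rot: [-0.001, 0.707, 0.707, 0.0]
contact_force: [0.6, -0.2, -0.9]
gripper_width: 0.996
grasp_force: 0.0
[[ 0.001  0.96   0.279  0.072]
 [ 1.    -0.001 -0.    -0.001]
 [ 0.     0.279 -0.96  -0.144]
 [ 0.     0.     0.     1.   ]]
0.016 [  547     0    93   227 10568] 0.0237 [ 845.4 -298.6] [ 870.2 -290.1] [131.3 260.7] 0.4
0.016 [ 435   95   70   75 2742] 0.0193 [ 691.8 -306.6] [ 693.1 -307.4] [49.9 74.6] 44.0
0.016 [ 108  106   58   58 2599] 0.0234 [ 311.7 -308.6] [ 310.1 -309.2] [64.9 65. ] 41.2
0.016 [ 246  150   92   94 4125] 0.0251 [ 488.4 -377. ] [ 488.7 -383.8] [ 90.7 100.6] 
[... 574 characters left out ...]
[ 836.3 -281.8] [26.4 24.1] 88.1
0.04 [589 140  22  24 410] 0.0419 [ 835.3 -323.4] [ 836.1 -323.3] [25.9 23.2] 89.6
0.04 [618 141  22  24 397] 0.042 [ 872.2 -323.2] [ 872.7 -323.4] [26.5 23.4] 88.5
0.04 [581 177  22  22 376] 0.042 [ 835.6 -364.6] [ 836.1 -364.8] [23.2 25.1] 0.2
0.04 [ 268  178   53   52 1170] 0.0493 [ 491.4 -375. ] [ 492.4 -383.4] [57.  56.6] 11.2
0.04 [609 178  22  21 347] 0.0418 [ 872.3 -364.8] [ 873.3 -365.1] [24.4 24.1] 89.9
0.04 [  0 323  73  13 565] 0.0479 [ 134.4 -559.5] [ 130.2 -559.3] [115.3   3.3] 0.4
0.064 [278 195  35  35 876] 0.0734 [ 495.9 -385. ] [ 495.5 -385.8] [32.2 36. ] 14.8
0.064 [  0 335  62  15 584] 0.0726 [ 148.6 -559.5] [ 144.3 -559.4] [93.5  3.6] 0.1
```

View pics/w1.png

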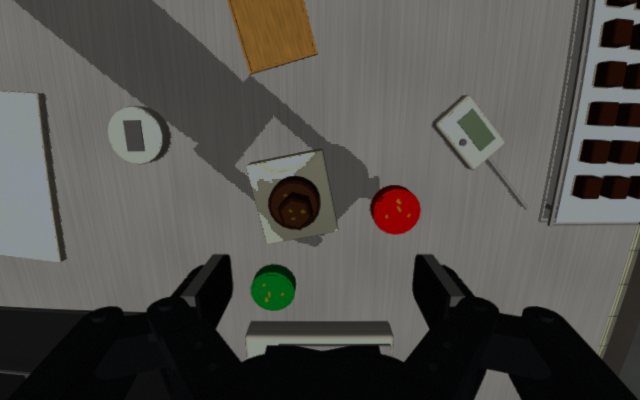

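The wrist view shows the hexagon at (295,210) on the disc at (294,203) on the tile. Red is at (396,209) and green at (273,288). Heights come out at 25, 49 and 73 mm and the hexagon measures 32 mm across flats, both as expected. I'll line up over the hexagon and measure how far the fingertips retract at the grip opening.

```bash

python3 -m jog '[-0.26,-0.295,0,0,0,-0.041, -0.26,-0.295,0,0,0,-0.082, -0.26,-0.295,0,0,0,-0.082, -0.26,-0.295,0,0,0,-0.082, -0.26,-0.295,0,0,0,-0.082]' 32
cat > tips.py <<'E'
from h import *
f,W=save("wrist"); s=manip.state()
T=(W-s["tool_pos"])@q2R(s["tool_rot"])
m=(abs(T[...,0])<.012)&(T[...,2]>-.06)&(T[...,2]<.03)&(abs(T[...,1])<.075)
p=T[m]; 
for sg in (-1,1):
    q=p[p[:,1]*sg>0]
    if len(q): print(sg,len(q),"zmax",np.round(np.sort(q[:,2])[-5:],4),"y range",q[:,1].min().round(4),q[:,1].max().round(4))
E
python3 tips.py
python3 -m jog '[0,0,0,0,0,0,0,0,0,0,0,0]' 50
python3 tips.py
python3 - <<'E'
from h import *
f,W=save("wrist"); z=W[...,2]
for lo,hi in [(.04,.056),(.064,.082)]:
    m=((z>lo)&(z<hi)&(abs(W[...,0]-.49)<.06)&(abs(W[...,1]+.385)<.05)).astype(np.uint8); c,l,st,_=cv2.connectedComponentsWithStats(m)
    for i in range(1,c):
        if st[i][4]>300:
            p=W[l==i]; r=cv2.minAreaRect((p[:,:2]*1000).astype(np.float32)); print(lo,st[i],np.round(np.median(p[:,2]),4),np.round(r[0],1),np.round(r[1],1),round(r[2],1))
E
```

```text
time: 2.02
tool_pos: [0.4959, -0.3854, 0.2313]
tool_rot: [-0.0, 0.61, 0.792, 0.0]
contact_force: [-0.2, -0.4, 0.8]
gripper_width: 0.372
grasp_force: 0.0
-1 3628 zmax [-0.0025 -0.0024 -0.0023 -0.0022 -0.0019] y range -0.0517 -0.0164
1 3542 zmax [-0.0025 -0.0025 -0.0024 -0.0019 -0.0019] y range 0.0149 0.0506
time: 2.33
tool_pos: [0.4955, -0.386, 0.2313]
tool_rot: [-0.0, 0.61, 0.792, -0.0]
contact_force: [0.5, -0.1, 0.4]
gripper_width: 0.586
grasp_force: 0.0
-1 3317 zmax [-0.0047 -0.0047 -0.0046 -0.0044 -0.0037] y range -0.059 -0.0254
1 3227 zmax [-0.0052 -0.0051 -0.0048 -0.0047 -0.0045] y range 0.0237 0.0572
0.04 [ 295  153   53   53 1255] 0.0494 [ 492.4 -383.1] [56.3 56.6] 15.6
0.064 [307 169  33  38 911] 0.0734 [ 495.6 -385.6] [36.  32.1] 46.1
```

```bash

python3 -m jog '[0,0,0.4,0,0,0, 0,0,0.8,0,0,0, 0,0,1,0,0,0]'
python3 -m jog '[0,0,0.35,0,0,0, 0,0,0.6,0,0,0, 0,0,0.75,0,0,0, 0,0,0.81,0,0,0, 0,0,0.81,0,0,0]'
python3 -m jog '[0,0,0,0,0,0, 0,0,0,0,0,0,0,0,0,0,0,0, 0,0,0,0,0,0]' 15
python3 -m jog '[0,0,-0.1,0,0,0, 0,0,-0.3,0,0,0,0,0,-0.6,0,0,0, 0,0,-0.9,0,0,0, 0,0,-0.9,0,0,0, 0,0,-0.9,0,0,0]'
python3 - <<'E'
from h import *
f,W=save("wrist"); cv2.imwrite("pics/w2.png",f["img"])
E
```

```text
time: 2.8
tool_pos: [0.4944, -0.385, 0.1285]
tool_rot: [-0.002, 0.61, 0.792, 0.0]
contact_force: [-0.6, -0.2, -0.1]
gripper_width: 0.585
grasp_force: 0.0
time: 3.42
tool_pos: [0.4958, -0.3864, 0.0509]
tool_rot: [0.0, 0.61, 0.792, -0.0]
contact_force: [0.2, 0.5, 1.0]
gripper_width: 0.59
grasp_force: 0.0
time: 3.92
tool_pos: [0.4964, -0.3869, 0.052]
tool_rot: [0.001, 0.61, 0.792, -0.0]
contact_force: [0.2, 0.3, 6.3]
gripper_width: 0.358
grasp_force: 61.8
time: 4.68
tool_pos: [0.4951, -0.3856, 0.1398]
tool_rot: [-0.0, 0.61, 0.792, 0.0]
contact_force: [-0.9, 0.5, -0.9]
gripper_width: 0.362
grasp_force: 61.1
```

View pics/w2.png

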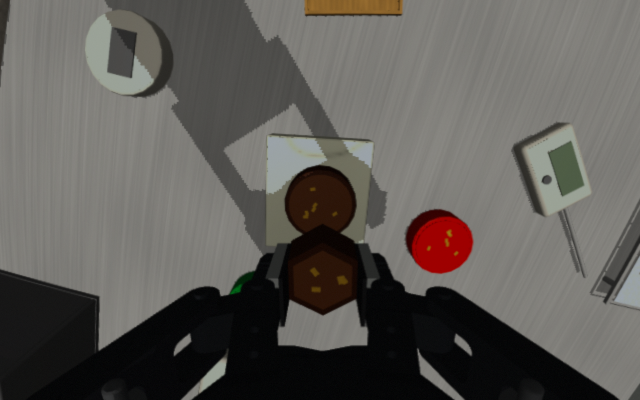

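The wrist view shows the hexagon held at (322,275) between the pads, with the disc left on the tile at (320,203). I'll carry it to the hex tray and re-measure the tray from the wrist on the way.

```bash

python3 -m jog '[0.4,0.25,0,0,0,0, 0.93,0.61,0,0,0,0]' | grep pos
python3 -m jog '[0.46,0.3,0,0,0,0, 0.93,0.61,0,0,0,0]' | grep pos
python3 -m jog '[0.46,0.3,0,0,0,0, 0.93,0.61,0,0,0,0]' | grep pos
python3 -m jog '[0.46,0.3,0,0,0,0, 0.85,0.57,0,0,0,0, 0.93,0.61,0,0,0,0, 0.93,0.61,0,0,0,0]'
cat > tray.py <<'E'
import sys
from h import *
x0,y0=float(sys.argv[1]),float(sys.argv[2])
f,W=save("wrist"); s=manip.state()
h=cv2.cvtColor(f["img"],cv2.COLOR_BGR2HSV)
m=((h[...,1]>80)&(h[...,0]>8)&(h[...,0]<28)&(h[...,2]>60)&(W[...,2]<.02)&(np.hypot(W[...,0]-x0,W[...,1]-y0)<.09)).astype(np.uint8)
c,l,st,_=cv2.connectedComponentsWithStats(m); i=1+np.argmax(st[1:,4]); p=W[l==i]; q=(p[:,:2]*1000).astype(np.float32)
r=cv2.minAreaRect(q); print(st[i],"z",np.round(np.median(p[:,2]),4),np.round(r[0],1),np.round(r[1],1),round(r[2],1),"circ",cv2.minEnclosingCircle(q))
d=(np.r_[np.array(r[0])/1000,0]-s["tool_pos"])@q2R(s["tool_rot"]); print("tool",s["tool_pos"].round(4),"shift 0.1m",np.round(d*10,3))
E
python3 tray.py .67 .143
```

```text
tool_pos: [0.5293, -0.2812, 0.1383]
tool_pos: [0.5648, -0.1745, 0.1383]
tool_pos: [0.6001, -0.0691, 0.1384]
time: 5.98
tool_pos: [0.6352, 0.0346, 0.1388]
tool_rot: [-0.001, 0.61, 0.792, -0.001]
contact_force: [-0.8, -0.7, -0.4]
gripper_width: 0.355
grasp_force: 61.1
[ 361   47   66   78 3808] z 0.0036 [668.  141.5] [62.  56.1] 46.4 circ ((668.4222412109375, 141.41552734375), 31.900806427001953)
tool [0.6353 0.0338 0.139 ] shift 0.1m [0.958 0.594 1.389]
```

```bash

python3 -m jog '[0.46,0.3,0,0,0,0, 0.85,0.55,0,0,0,0, 0.96,0.6,0,0,0,0, 0.96,0.6,0.3,0,0,0,0.96,0.6,0.7,0,0,0, 0.96,0.6,0.9,0,0,0, 0.96,0.6,1,0,0,0,0.96,0.6,1,0,0,0]'
python3 -m jog '[0,0,0.15,0,0,0, 0,0,0.25,0,0,0, 0,0,0.29,0,0,0, 0,0,0.31,0,0,0, 0,0,0.31,0,0,0]'
python3 tray.py .6685 .142
```

```text
time: 7.02
tool_pos: [0.6698, 0.1419, 0.0403]
tool_rot: [-0.0, 0.611, 0.792, -0.0]
contact_force: [1.3, -0.0, 0.9]
gripper_width: 0.361
grasp_force: 61.1
time: 7.65
tool_pos: [0.6698, 0.1426, 0.0094]
tool_rot: [0.0, 0.61, 0.792, 0.0]
contact_force: [-0.1, -0.2, -0.7]
gripper_width: 0.36
grasp_force: 61.1
[ 266  201  108   52 2385] z 0.0037 [662.7 158. ] [56.1 28.2] 15.3 circ ((664.9877319335938, 150.29489135742188), 28.354249954223633)
tool [0.6699 0.1426 0.0096] shift 0.1m [ 0.167 -0.031  0.096]
```

Now lower by 1 mm steps until it touches.

```bash

python3 -m jog '[0,0,0.02,0,0,0, 0,0,0.02,0,0,0]' | egrep 'pos|contact'
python3 -m jog '[0,0,0.01,0,0,0, 0,0,0.01,0,0,0]' | egrep 'pos|contact'
python3 -m jog '[0,0,0.01,0,0,0, 0,0,0.01,0,0,0]' | egrep 'pos|contact'
```

```text
tool_pos: [0.6697, 0.1425, 0.0073]
contact_force: [0.8, 0.1, -0.3]
tool_pos: [0.6696, 0.1425, 0.0062]
contact_force: [0.6, 0.2, -0.4]
tool_pos: [0.6697, 0.1426, 0.006]
contact_force: [-3.5, 0.3, 4.7]
```

```bash

python3 -m jog '[0,0,0,0,0,0, 0,0,0,0,0,0, 0,0,-0.05,0,0,0, 0,0,-0.3,0,0,0, 0,0,-0.7,0,0,0,0,0,-1,0,0,0]' 46
python3 -m jog '[-0.3,-0.2,0,0,0,0,-0.6,-0.4,0,0,0,0,-0.6,-0.4,0,0,0,0]' | grep pos
python3 - <<'E'
from h import *
f,W=save("wrist"); z=W[...,2]
m=((z>.018)&(z<.04)&(np.hypot(W[...,0]-.67,W[...,1]-.142)<.05)).astype(np.uint8);c,l,st,_=cv2.connectedComponentsWithStats(m);i=1+np.argmax(st[1:,4]);p=W[l==i]
r=cv2.minAreaRect((p[:,:2]*1000).astype(np.float32));print(st[i],np.median(p[:,2]),p[:,2].min(),p[:,2].max(),r)
A=np.c_[p[:,:2]-p[:,:2].mean(0),np.ones(len(p))];print("slope",np.linalg.lstsq(A,p[:,2],rcond=None)[0])
E
python3 tray.py .6685 .142
```

```text
time: 9.2
tool_pos: [0.6703, 0.1426, 0.1074]
tool_rot: [0.001, 0.61, 0.792, 0.001]
contact_force: [1.2, 1.6, 0.1]
gripper_width: 0.539
grasp_force: 0.0
tool_pos: [0.6459, 0.0725, 0.1056]
[ 357  102   47   53 1843] 0.027547001178242353 0.01803647733337435 0.029703895532703306 ((668.5682373046875, 143.17579650878906), (35.616180419921875, 32.08015441894531), 46.051055908203125)
slope [0.0270871  0.00468967 0.02740064]
[ 337   87   73   83 2585] z 0.0038 [668.4 142.5] [56.6 62.4] 17.2 circ ((668.757568359375, 141.76719665527344), 31.94655990600586)
tool [0.6465 0.0743 0.1056] shift 0.1m [0.603 0.385 1.056]
```

The hexagon sits flat and centred in its tray, about 1 mm off. Next is the disc.

```bash

python3 -m jog '[-0.45,-0.3,0,0,0,0, -1,-0.66,0,0,0,0]' 85 | grep pos
python3 -m jog '[-0.5,-0.33,0,0,0,0, -1,-0.66,0,0,0,0]' | grep pos
python3 -m jog '[-0.5,-0.33,0,0,0,0, -1,-0.66,0,0,0,0]' | grep pos
python3 -m jog '[-0.4,-0.25,-0.2,0,0,0, -0.7,-0.4,-0.4,0,0,0,-0.7,-0.4,-0.5,0,0,0,-0.7,-0.4,-0.5,0,0,0]' | grep pos
cat > top.py <<'E'
import sys
from h import *
x0,y0,lo,hi,rad=map(float,sys.argv[1:])
f,W=save("wrist"); s=manip.state(); z=W[...,2]
m=((z>lo)&(z<hi)&(np.hypot(W[...,0]-x0,W[...,1]-y0)<rad)).astype(np.uint8);c,l,st,_=cv2.connectedComponentsWithStats(m);i=1+np.argmax(st[1:,4]);p=W[l==i]
q=(p[:,:2]*1000).astype(np.float32); r=cv2.minAreaRect(q);print(st[i],"z",np.median(p[:,2]),np.round(r[0],1),np.round(r[1],1),r[2],cv2.minEnclosingCircle(q))
d=(np.r_[np.array(r[0])/1000,np.median(p[:,2])]-s["tool_pos"])@q2R(s["tool_rot"]); print("tool",s["tool_pos"].round(4),s["tool_rot"].round(4),"shift 0.1m",np.round(d*10,3))
E
python3 top.py .492 -.383 .04 .056 .05
```

```text
tool_pos: [0.6094, -0.0356, 0.1056]
tool_pos: [0.5707, -0.1504, 0.1056]
tool_pos: [0.5325, -0.2642, 0.1057]
tool_pos: [0.5125, -0.3405, 0.1561]
[ 256  208   65   64 3234] z 0.0494295092194256 [ 491.9 -383.5] [56.6 57.4] 14.525114059448242 ((492.144287109375, -383.8585205078125), 29.134923934936523)
tool [ 0.5121 -0.3398  0.1551] [-1.000e-04  6.098e-01  7.926e-01  2.000e-04] shift 0.1m [-0.371 -0.307  1.057]
```

```bash

python3 -m jog '[-0.2,-0.15,0,0,0,0, -0.37,-0.3,0.2,0,0,0,-0.37,-0.3,0.6,0,0,0,-0.37,-0.3,0.9,0,0,0,-0.37,-0.3,0.9,0,0,0]' | grep pos
python3 -m jog '[0,0,0.2,0,0,0, 0,0,0.35,0,0,0, 0,0,0.41,0,0,0,0,0,0.41,0,0,0]'
python3 -m jog '[0,0,0,0,0,0, 0,0,0,0,0,0,0,0,0,0,0,0, 0,0,0,0,0,0]' 45
python3 -m jog '[0,0,-0.1,0,0,0, 0,0,-0.3,0,0,0,0,0,-0.6,0,0,0, 0,0,-1,0,0,0, 0,0,-1,0,0,0]'
python3 top.py .492 -.385 .1 .16 .06
```

```text
tool_pos: [0.489, -0.3815, 0.0597]
time: 12.1
tool_pos: [0.4917, -0.3843, 0.0238]
tool_rot: [-0.0, 0.61, 0.792, 0.0]
contact_force: [0.0, 1.0, -0.1]
gripper_width: 0.992
grasp_force: 0.0
time: 12.6
tool_pos: [0.4927, -0.3853, 0.0258]
tool_rot: [0.001, 0.61, 0.792, -0.0]
contact_force: [-0.3, -0.9, 5.3]
gripper_width: 0.658
grasp_force: 64.4
time: 13.22
tool_pos: [0.4941, -0.3866, 0.1302]
tool_rot: [0.005, 0.61, 0.792, -0.001]
contact_force: [0.1, 0.2, -0.8]
gripper_width: 0.656
grasp_force: 63.9
[  223   206   200   130 14362] z 0.15375107503105057 [ 490.8 -382.1] [62.3 64.3] 62.34904479980469 ((491.1482238769531, -379.24517822265625), 41.80729675292969)
tool [ 0.4929 -0.3855  0.1274] [ 2.500e-03  6.104e-01  7.921e-01 -3.000e-04] shift 0.1m [ 0.037 -0.011 -0.264]
```

```bash

python3 -m jog '[0.4,0.1,0,0,0,0, 1,0.27,0,0,0,0]' | grep pos
python3 -m jog '[0.5,0.13,0,0,0,0, 1,0.27,0,0,0,0]' | grep pos
python3 -m jog '[0.5,0.13,0,0,0,0, 1,0.27,0,0,0,0]' | grep pos
python3 -m jog '[0.5,0.13,0,0,0,0, 1,0.27,0,0,0,0]' | grep pos
python3 -m jog '[0.5,0.13,0,0,0,0, 1,0.27,0,0,0,0]' | grep pos
python3 -m jog '[0.5,0.13,0,0,0,0, 1,0.27,0,0,0,0]' | grep pos
python3 -m jog '[0.5,0.13,0,0,0,0, 0.8,0.2,0,0,0,0, 0.8,0.2,0,0,0,0, 0.8,0.2,0,0,0,0]'
python3 tray.py .498 .414
```

```text
tool_pos: [0.4915, -0.2802, 0.1229]
tool_pos: [0.4918, -0.1751, 0.1227]
tool_pos: [0.4924, -0.0718, 0.1228]
tool_pos: [0.493, 0.0316, 0.1229]
tool_pos: [0.4936, 0.135, 0.1229]
tool_pos: [0.4943, 0.2384, 0.1228]
time: 15.28
tool_pos: [0.4939, 0.3186, 0.1231]
tool_rot: [-0.0, 0.61, 0.792, -0.001]
contact_force: [-0.4, 0.2, -0.6]
gripper_width: 0.653
grasp_force: 63.9
[ 306   37  101  105 8248] z 0.0035 [496.  412.1] [80.1 80.3] 0.1 circ ((496.342529296875, 412.8439636230469), 41.07582473754883)
tool [0.4941 0.3184 0.1233] shift 0.1m [0.902 0.259 1.232]
```

```bash

python3 -m jog '[0.46,0.13,0,0,0,0, 0.8,0.24,0,0,0,0, 0.91,0.26,0,0,0,0, 0.91,0.26,0.3,0,0,0,0.91,0.26,0.7,0,0,0, 0.91,0.26,0.9,0,0,0, 0.91,0.26,1,0,0,0,0.91,0.26,1,0,0,0]'|egrep 'pos|contact'
python3 -m jog '[0,0,0.1,0,0,0, 0,0,0.15,0,0,0,0,0,0.15,0,0,0]' |egrep 'pos|contact'
python3 -m jog '[0,0,0.02,0,0,0, 0,0,0.02,0,0,0]' | egrep 'pos|contact'
python3 -m jog '[0,0,0.01,0,0,0, 0,0,0.01,0,0,0]' | egrep 'pos|contact'
python3 -m jog '[0,0,0.01,0,0,0, 0,0,0.01,0,0,0]' | egrep 'pos|contact'
```

```text
tool_pos: [0.4968, 0.4137, 0.0244]
contact_force: [-0.3, 0.6, -0.9]
tool_pos: [0.4963, 0.414, 0.0089]
contact_force: [0.2, 0.5, -0.9]
tool_pos: [0.4966, 0.4141, 0.0074]
contact_force: [-1.0, -0.0, -1.2]
tool_pos: [0.4966, 0.4141, 0.0063]
contact_force: [0.5, -0.6, -1.1]
tool_pos: [0.4965, 0.4141, 0.0052]
contact_force: [0.1, -1.0, -0.9]
```

```bash

python3 -m jog '[0,0,0.01,0,0,0, 0,0,0.01,0,0,0]' | egrep 'pos|contact'
python3 -m jog '[0,0,0.01,0,0,0, 0,0,0.01,0,0,0]' | egrep 'pos|contact'
```

```text
tool_pos: [0.4965, 0.414, 0.0041]
contact_force: [-0.7, 1.2, -0.7]
tool_pos: [0.4966, 0.4142, 0.0038]
contact_force: [-1.0, -1.4, 4.0]
```

```bash

python3 -m jog '[0,0,0,0,0,0, 0,0,0,0,0,0, 0,0,-0.05,0,0,0, 0,0,-0.3,0,0,0, 0,0,-0.7,0,0,0,0,0,-1,0,0,0]' 70 | egrep 'pos|width'
python3 -m jog '[-0.4,-0.2,-0.3,0,0,0,-0.9,-0.3,-0.6,0,0,0,-0.9,-0.3,-0.6,0,0,0]' 85| grep pos
python3 top.py .497 .414 .018 .04 .05
python3 tray.py .4965 .413
python3 -m jog '[-0.5,-0.2,-0.1,0,0,0,-1,-0.3,-0.2,0,0,0]' | grep pos
python3 -m jog '[-0.5,-0.2,0,0,0,0,-1,-0.3,0,0,0,0,-1,-0.3,0,0,0,0,-1,-0.3,0,0,0,0]' | grep pos
python3 top.py .465 .115 .04 .056 .06
python3 top.py .465 .115 .018 .034 .08
python3 - <<'E'
from h import *
f,W=save("wrist"); cv2.imwrite("pics/w3.png",f["img"])
E
```

```text
tool_pos: [0.4971, 0.4144, 0.1055]
gripper_width: 0.816
tool_pos: [0.4925, 0.318, 0.1673]
[ 322   55   65   69 3473] z 0.02768355090362945 [495.4 415. ] [56.7 56.5] 86.04421997070312 ((495.52423095703125, 415.1033630371094), 28.853052139282227)
tool [0.4915 0.3189 0.1654] [7.000e-04 6.112e-01 7.914e-01 1.800e-03] shift 0.1m [0.919 0.276 1.379]
[ 310   49   86   90 2446] z 0.0038 [495.9 412.9] [79.7 80. ] 14.8 circ ((495.9681091308594, 412.8472595214844), 40.858665466308594)
tool [0.4907 0.3194 0.1639] shift 0.1m [0.89  0.285 1.64 ]
tool_pos: [0.4856, 0.2151, 0.1817]
tool_pos: [0.4831, 0.1115, 0.1824]
[ 276  150   61   61 2929] z 0.049491820306917955 [465.1 119.5] [50.1 50.6] 22.64390754699707 ((465.0296936035156, 119.72550964355469), 34.20832061767578)
tool [0.4832 0.1119 0.1825] [-7.000e-04  6.098e-01  7.925e-01 -3.000e-04] shift 0.1m [ 0.118 -0.153  1.331]
[ 281  115   75   75 2132] z 0.025557786906817703 [467.  145.7] [58.4 60.9] 85.98919677734375 ((469.15362548828125, 144.96566772460938), 39.70943832397461)
tool [0.4832 0.112  0.1827] [-6.000e-04  6.096e-01  7.927e-01 -3.000e-04] shift 0.1m [ 0.366 -0.068  1.572]
```

View pics/w3.png

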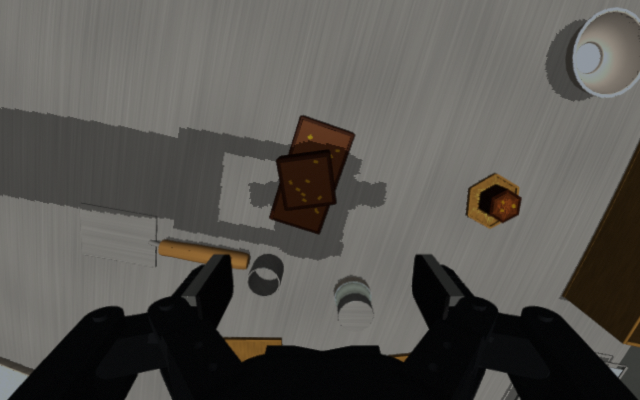

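The wrist view shows the square at (305,180) rotated on the bar, the ring cutter at (266,274), the jar at (353,300) and the hexagon in its tray at (494,200). The disc came out about 2 mm off its tray's centre. I'll take the square next, turning the tool 7.8°.

```bash

python3 -m jog '[0.12,-0.15,0.2,0,0,-0.043, 0.12,-0.15,0.6,0,0,-0.043, 0.12,-0.15,0.9,0,0,-0.043,0.12,-0.15,0.9,0,0,-0.043]' | grep pos
python3 top.py .465 .1195 .04 .056 .05
python3 -m jog '[0,0,0.3,0,0,0, 0,0,0.55,0,0,0,0,0,0.68,0,0,0,0,0,0.68,0,0,0,0,0,0.68,0,0,0]' | egrep 'pos|rot|contact'

```

```text
tool_pos: [0.4634, 0.1193, 0.0905]
[ 287  190   80   77 5780] z 0.049458500522770996 [465.1 119.6] [50.4 50.6] 22.369491577148438 ((465.1048889160156, 119.35350036621094), 34.486976623535156)
tool [0.4651 0.1192 0.0926] [-1.000e-03  5.550e-01  8.319e-01 -7.000e-04] shift 0.1m [0.003 0.003 0.431]
tool_pos: [0.4672, 0.1187, 0.0269]
tool_rot: [0.001, 0.556, 0.832, 0.001]
contact_force: [0.4, -0.7, 0.6]
```

```bash

python3 -m jog '[0,-0.015,0.02,0,0,0, 0,-0.015,0.02,0,0,0]' | egrep 'pos'
python3 -m jog '[0,0,0,0,0,0, 0,0,0,0,0,0,0,0,0,0,0,0, 0,0,0,0,0,0]' 38
python3 -m jog '[0,0,-0.1,0,0,0, 0,0,-0.3,0,0,0,0,0,-0.6,0,0,0, 0,0,-1,0,0,0, 0,0,-1,0,0,0]'
python3 top.py .465 .12 .018 .034 .09
```

```text
tool_pos: [0.4646, 0.1179, 0.0237]
time: 22.0
tool_pos: [0.465, 0.118, 0.0238]
tool_rot: [0.0, 0.556, 0.831, 0.0]
contact_force: [0.4, -0.5, 2.6]
gripper_width: 0.57
grasp_force: 64.6
time: 22.62
tool_pos: [0.4669, 0.1182, 0.1273]
tool_rot: [0.003, 0.556, 0.831, 0.002]
contact_force: [0.6, 0.5, -0.7]
gripper_width: 0.572
grasp_force: 64.4
[ 281  128  104   87 5520] z 0.025544051239839133 [468.7 134.2] [80.7 56.2] 86.35354614257812 ((467.7298889160156, 134.18995666503906), 48.589141845703125)
tool [0.4654 0.1181 0.125 ] [0.0012 0.5556 0.8315 0.001 ] shift 0.1m [0.137 0.089 0.994]
```

```bash

python3 -m jog '[-0.4,0.1,0,0,0,0, -0.93,0.2,0,0,0,0]' | grep pos
python3 -m jog '[-0.47,0.1,0,0,0,0, -0.93,0.2,0,0,0,0]' | grep pos
python3 -m jog '[-0.47,0.1,0,0,0,0, -0.93,0.2,0,0,0,0]' | grep pos
python3 -m jog '[-0.47,0.1,0,0,0,0, -0.93,0.2,0,0,0,0,-0.93,0.2,0,0,0,0,-0.93,0.2,0,0,0,0]' | grep pos
python3 tray.py .6495 -.1135
```

```text
tool_pos: [0.5175, 0.0396, 0.1213]
tool_pos: [0.5719, -0.0397, 0.1209]
tool_pos: [0.6259, -0.1179, 0.1206]
tool_pos: [0.6794, -0.1943, 0.121]
[ 279   49   95   97 8705] z 0.0035 [ 648.  -115.3] [74.2 75.1] 21.2 circ ((648.3790893554688, -115.49765014648438), 51.04258728027344)
tool [ 0.6795 -0.1939  0.1215] shift 0.1m [0.843 0.013 1.218]
```

```bash

python3 -m jog '[0.46,0.01,0,0,0,0, 0.8,0.013,0,0,0,0, 0.83,0.013,0,0,0,0, 0.83,0.013,0.3,0,0,0,0.83,0.013,0.7,0,0,0, 0.83,0.013,0.9,0,0,0, 0.83,0.013,1,0,0,0,0.83,0.013,1,0,0,0]'|egrep 'pos|contact'
python3 -m jog '[0,0,0.08,0,0,0, 0,0,0.14,0,0,0,0,0,0.14,0,0,0]' |egrep 'pos|contact'
python3 -m jog '[0,0,0.02,0,0,0, 0,0,0.02,0,0,0]' | egrep 'pos|contact'
python3 -m jog '[0,0,0.01,0,0,0, 0,0,0.01,0,0,0]' | egrep 'pos|contact'
python3 -m jog '[0,0,0.01,0,0,0, 0,0,0.01,0,0,0]' | egrep 'pos|contact'
```

```text
tool_pos: [0.6503, -0.1181, 0.0233]
contact_force: [0.6, 0.0, -0.1]
tool_pos: [0.6499, -0.1179, 0.0089]
contact_force: [-0.4, 1.1, -0.6]
tool_pos: [0.6502, -0.118, 0.0073]
contact_force: [-0.1, -0.6, -0.9]
tool_pos: [0.6502, -0.1179, 0.0063]
contact_force: [0.1, 0.4, -0.9]
tool_pos: [0.6501, -0.1179, 0.0052]
contact_force: [0.2, -0.6, -0.7]
```

```bash

python3 -m jog '[0,0,0.01,0,0,0, 0,0,0.01,0,0,0]' | egrep 'pos|contact'
python3 -m jog '[0,0,0.01,0,0,0, 0,0,0.01,0,0,0]' | egrep 'pos|contact'
python3 -m jog '[0,0,0.01,0,0,0, 0,0,0.01,0,0,0]' | egrep 'pos|contact'
```

```text
tool_pos: [0.6501, -0.1179, 0.0041]
contact_force: [-0.2, 0.1, -0.5]
tool_pos: [0.6501, -0.1179, 0.0032]
contact_force: [1.0, 0.4, -1.4]
tool_pos: [0.6501, -0.1179, 0.0022]
contact_force: [0.4, 0.3, -0.7]
```

```bash

python3 -m jog '[0,0,0.01,0,0,0, 0,0,0.01,0,0,0]' | egrep 'pos|contact'
python3 tips.py
```

```text
tool_pos: [0.6503, -0.118, 0.0018]
contact_force: [-2.4, 1.2, 3.0]
-1 8364 zmax [0.0024 0.0025 0.0025 0.0027 0.0028] y range -0.075 -0.0003
1 8251 zmax [0.0023 0.0023 0.0024 0.0024 0.0028] y range 0.0 0.075
```

```bash

python3 -m jog '[0,0,0,0,0,0, 0,0,0,0,0,0, 0,0,-0.05,0,0,0, 0,0,-0.3,0,0,0, 0,0,-0.7,0,0,0,0,0,-1,0,0,0]' 62 | egrep 'pos|width'
python3 -m jog '[-0.4,0,-0.3,0,0,0,-0.6,0,-0.4,0,0,0,-0.6,0,-0.4,0,0,0]' 85| grep pos
python3 top.py .65 -.116 .018 .034 .06
python3 tray.py .6495 -.1135
```

```text
tool_pos: [0.6508, -0.1181, 0.1035]
gripper_width: 0.73
tool_pos: [0.6742, -0.1748, 0.1431]
[ 291   94   62   62 3753] z 0.027511514825601047 [ 649.2 -116.8] [50.4 49.2] 22.56856918334961 ((649.2301635742188, -116.82540893554688), 34.25032043457031)
tool [ 0.6732 -0.1735  0.1415] [1.000e-04 5.559e-01 8.312e-01 2.000e-04] shift 0.1m [ 0.615 -0.005  1.14 ]
[ 280   80   86   87 3248] z 0.0038 [ 647.6 -115.2] [74.4 74. ] 21.5 circ ((647.9483642578125, -115.77420043945312), 51.639915466308594)
tool [ 0.6725 -0.1728  0.1405] shift 0.1m [ 0.625 -0.009  1.406]
```

The square is in, about 2 mm off centre and aligned. Now the bar.

```bash

python3 -m jog '[0.5,-0.16,0,0,0,0,0.97,-0.33,-0.2,0,0,0]' | grep pos
python3 -m jog '[0.5,-0.16,0,0,0,0,0.97,-0.33,0,0,0,0]' | grep pos
python3 -m jog '[0.5,-0.16,0,0,0,0.05,0.97,-0.33,0,0,0,0.1,0.97,-0.33,0,0,0,0.145,0.97,-0.33,0,0,0,0.145,0.97,-0.33,0,0,0,0.145]'
python3 top.py .467 .115 .016 .034 .08
python3 - <<'E'
from h import *
f,W=save("wrist"); cv2.imwrite("pics/w4.png",f["img"])
E
```

```text
tool_pos: [0.6022, -0.094, 0.1573]
tool_pos: [0.5356, -0.0171, 0.1601]
time: 29.5
tool_pos: [0.4699, 0.0577, 0.1607]
tool_rot: [-0.0, 0.728, 0.685, -0.0]
contact_force: [0.1, -0.5, 1.0]
gripper_width: 0.996
grasp_force: 0.0
[ 284   60   67  127 7995] z 0.025619633922913887 [467.7 119.5] [109.4  56.6] 86.4044418334961 ((466.9566650390625, 119.11063385009766), 60.45270538330078)
tool [0.4701 0.0575 0.1608] [-3.000e-04  7.285e-01  6.850e-01 -3.000e-04] shift 0.1m [ 0.617 -0.062  1.352]
```

View pics/w4.png

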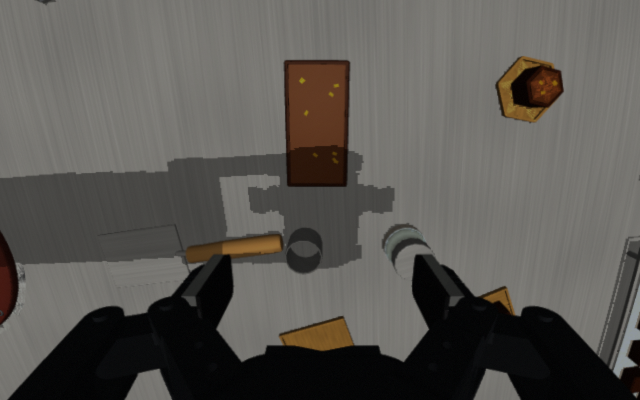

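The wrist view shows the bar alone at (318,123), lined up with the fingers and 110×56 mm as it should be. The cutter is clear at (304,250) and the jar at (407,250). Grasping the bar.

```bash

python3 -m jog '[0.4,-0.06,0,0,0,0, 0.62,-0.06,0.1,0,0,0, 0.62,-0.06,0.6,0,0,0, 0.62,-0.06,0.9,0,0,0,0.62,-0.06,0.9,0,0,0]' | grep pos
python3 -m jog '[0,0,0.3,0,0,0, 0,0,0.55,0,0,0,0,0,0.68,0,0,0,0,0,0.68,0,0,0,0,0,0.68,0,0,0]' | egrep 'pos|rot|contact'
```

```text
tool_pos: [0.4659, 0.1193, 0.0684]
tool_pos: [0.4695, 0.1199, 0.0048]
tool_rot: [0.001, 0.729, 0.685, 0.001]
contact_force: [0.3, -0.1, 0.7]
```

```bash

python3 -m jog '[0,0,0.015,0,0,0, 0,0,0.015,0,0,0]' | egrep 'pos'
python3 -m jog '[0,0,0,0,0,0, 0,0,0,0,0,0,0,0,0,0,0,0, 0,0,0,0,0,0]' 45
python3 -m jog '[0,0,-0.1,0,0,0, 0,0,-0.3,0,0,0,0,0,-0.6,0,0,0, 0,0,-1,0,0,0, 0,0,-1,0,0,0]'
```

```text
tool_pos: [0.4686, 0.1199, 0.0024]
time: 31.6
tool_pos: [0.4688, 0.1199, 0.0024]
tool_rot: [0.0, 0.729, 0.685, 0.0]
contact_force: [1.2, 0.7, 4.2]
gripper_width: 0.641
grasp_force: 66.1
time: 32.22
tool_pos: [0.4705, 0.1201, 0.1054]
tool_rot: [0.002, 0.729, 0.685, 0.003]
contact_force: [0.4, 0.4, -1.3]
gripper_width: 0.638
grasp_force: 65.7
```

```bash

python3 -m jog '[-0.4,0,-0.1,0,0,0, -0.86,0.05,-0.2,0,0,0]' | grep pos
python3 -m jog '[-0.43,0.02,0,0,0,0, -0.86,0.05,0,0,0,0]' | grep pos
python3 -m jog '[-0.43,0.02,0,0,0,0, -0.86,0.05,0,0,0,0]' | grep pos
python3 -m jog '[-0.43,0.02,0,0,0,0, -0.86,0.05,0,0,0,0]' | grep pos
python3 -m jog '[-0.43,0.02,0,0,0,-0.05, -0.86,0.05,0,0,0,-0.1,-0.86,0.05,0,0,0,-0.1,-0.86,0.05,0,0,0,-0.1]' | egrep 'pos|rot'
python3 tray.py .466 -.167
python3 - <<'E'
from h import *
f,W=save("wrist"); cv2.imwrite("pics/w5.png",f["img"])
E
```

```text
tool_pos: [0.4661, 0.0334, 0.12]
tool_pos: [0.466, -0.0534, 0.1201]
tool_pos: [0.4655, -0.1394, 0.1198]
tool_pos: [0.4651, -0.2254, 0.1197]
tool_pos: [0.4652, -0.3098, 0.12]
tool_rot: [-0.002, 0.613, 0.79, 0.0]
[  314     0   106   117 11836] z 0.0035 [ 469.  -191.1] [80.9 86.3] 14.9 circ ((468.44189453125, -191.62786865234375), 57.69021224975586)
tool [ 0.4655 -0.3095  0.1203] shift 0.1m [1.135 0.331 1.205]
```

View pics/w5.png

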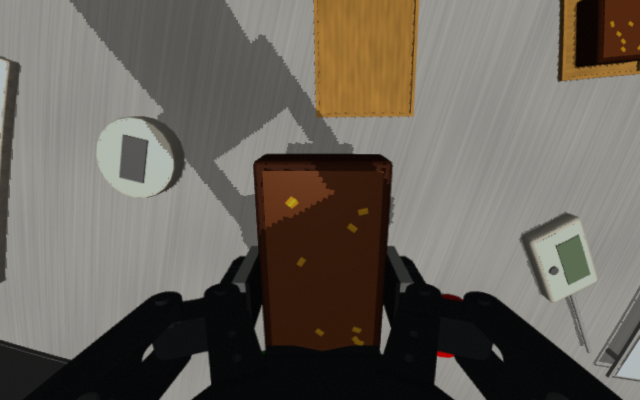

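The wrist view shows the bar held straight at (322,250). The bar tray is ahead with its near edge centred at (365,115), parallel to the bar within 0.5°. From that edge and the tray's known length its centre is about (0.464,-0.1675), which agrees with the two fixed cameras.

```bash

python3 -m jog '[0.4,0.1,0,0,0,0, 0.69,0.17,0,0,0,0]' |egrep 'pos|contact'
python3 -m jog '[0.4,0.1,0,0,0,0, 0.6,0.15,0,0,0,0, 0.69,0.168,0,0,0,0, 0.69,0.168,0.3,0,0,0,0.69,0.168,0.7,0,0,0, 0.69,0.168,0.9,0,0,0, 0.69,0.168,1,0,0,0,0.69,0.168,1,0,0,0]'|egrep 'pos|contact'
python3 -m jog '[0,0,0.06,0,0,0, 0,0,0.11,0,0,0,0,0,0.11,0,0,0]' |egrep 'pos|contact'
python3 -m jog '[0,0,0.02,0,0,0, 0,0,0.02,0,0,0]' | egrep 'pos|contact'
python3 -m jog '[0,0,0.01,0,0,0, 0,0,0.01,0,0,0]' | egrep 'pos|contact'
python3 -m jog '[0,0,0.01,0,0,0, 0,0,0.01,0,0,0]' | egrep 'pos|contact'
```

```text
tool_pos: [0.4651, -0.2375, 0.1213]
contact_force: [-0.4, 0.1, -2.0]
tool_pos: [0.4644, -0.169, 0.0215]
contact_force: [0.2, -0.4, -1.2]
tool_pos: [0.4644, -0.1687, 0.0106]
contact_force: [0.0, 1.0, -2.2]
tool_pos: [0.4646, -0.1688, 0.0088]
contact_force: [-0.4, 0.1, -2.0]
tool_pos: [0.4645, -0.1688, 0.0077]
contact_force: [-0.1, -0.2, -1.8]
tool_pos: [0.4645, -0.1688, 0.0067]
contact_force: [-0.3, -0.9, -1.9]
```

```bash

python3 -m jog '[0.01,0,0.01,0,0,0, 0.01,0,0.01,0,0,0]' | egrep 'pos|contact'
python3 -m jog '[0,0,0.01,0,0,0, 0,0,0.01,0,0,0]' | egrep 'pos|contact'
python3 -m jog '[0,0,0.005,0,0,0, 0,0,0.005,0,0,0]' | egrep 'pos|contact'
```

```text
tool_pos: [0.4642, -0.1677, 0.0057]
contact_force: [-0.6, 0.4, -1.5]
tool_pos: [0.4643, -0.1678, 0.0047]
contact_force: [-0.2, 0.0, -1.0]
tool_pos: [0.4644, -0.1679, 0.0044]
contact_force: [-0.4, -0.4, -1.2]
```

```bash

python3 -m jog '[0,0,0.01,0,0,0, 0,0,0.01,0,0,0]' | egrep 'pos|contact'
python3 -m jog '[0,0,0.005,0,0,0, 0,0,0.005,0,0,0]' | egrep 'pos|contact'
```

```text
tool_pos: [0.4644, -0.1679, 0.0044]
contact_force: [-4.3, 1.6, 6.8]
tool_pos: [0.4644, -0.1679, 0.0043]
contact_force: [-6.9, 3.3, 10.6]
```

Contact. Release, lift, back off, and check everything.

```bash

python3 -m jog '[0,0,0,0,0,0, 0,0,0,0,0,0, 0,0,-0.05,0,0,0, 0,0,-0.3,0,0,0, 0,0,-0.7,0,0,0,0,0,-1,0,0,0]' 70 | egrep 'pos|width'
python3 -m jog '[-0.4,0,-0.3,0,0,0,-0.8,0,-0.6,0,0,0,-0.9,-0.2,-1,0,0,0,-0.9,-0.2,-1,0,0,0,-0.9,-0.2,-1,0,0,0]' | grep pos
python3 top.py .465 -.167 .018 .034 .07
python3 tray.py .465 -.167
python3 - <<'E'
from h import *
f,W=save("scene"); cv2.imwrite("pics/s2.png",cv2.resize(f["img"][120:320,200:460],(780,600)))
f,W=save("side"); cv2.imwrite("pics/d2.png",cv2.resize(f["img"][130:310,230:430],(660,594)))
E
```

```text
tool_pos: [0.4648, -0.1681, 0.1047]
gripper_width: 0.817
tool_pos: [0.4671, -0.2597, 0.2022]
[ 315   37   59  116 6534] z 0.027627836533390154 [ 464.2 -168.8] [ 56.1 109.5] 14.259169578552246 ((463.56402587890625, -168.85446166992188), 60.456050872802734)
tool [ 0.4669 -0.2592  0.2014] [-1.100e-03  6.128e-01  7.903e-01  1.000e-04] shift 0.1m [0.879 0.201 1.739]
[ 301   29   80  133 3402] z 0.0039 [ 462.7 -169. ] [ 80.6 134.3] 15.3 circ ((462.2324523925781, -168.85336303710938), 77.1489028930664)
tool [ 0.4667 -0.259   0.201 ] shift 0.1m [0.877 0.188 2.012]
```

View pics/s2.png

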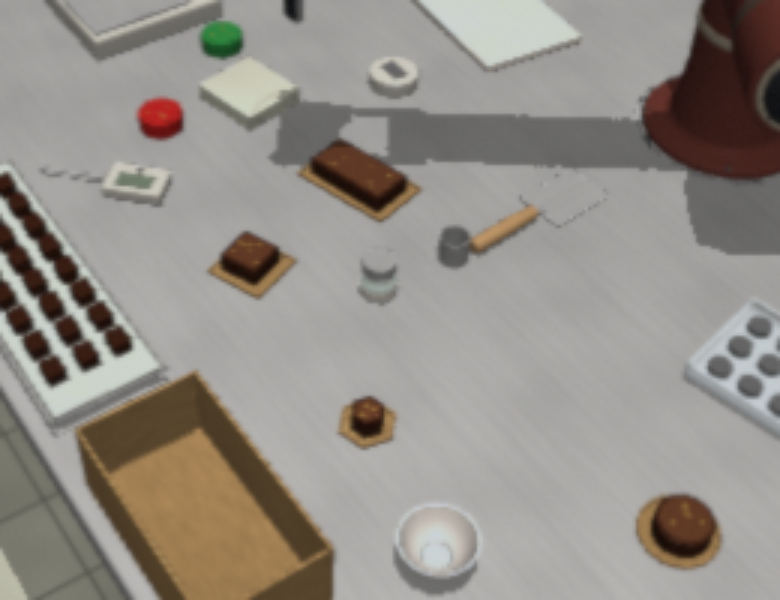

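View pics/d2.png

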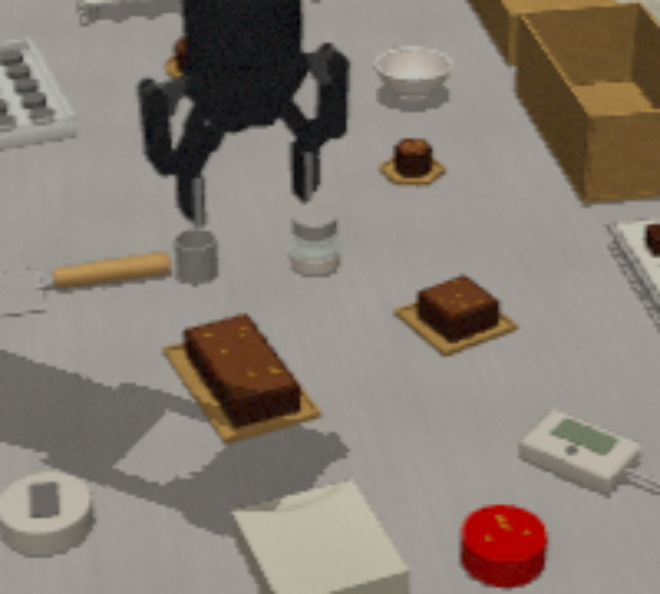

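Both pictures show all four chocolates flat in their own trays, flecks up: scene crop bar (358,172), square (250,258), hex (368,415) and disc (684,525). The jar (378,275) and cutter (454,246) are still standing, and the arm is clear.

```bash
python3 -c "
from plant import manip
print(manip.job_done())"
```

```text
the job is handed in; nothing more can be done
None
```

I handed the job in with all four chocolates flat in their own trays, flecks up and within about 3 mm of centre by my camera measurements. The jar and ring cutter look undisturbed, and the simulator returned no verdict.

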